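# Call the patient and point out the two medicines

## Robot

A 7-joint arm with a two-finger parallel gripper is mounted at the origin on the work surface. World frame = base frame: x ahead of the robot, y to its left, z up, the work surface at z = 0. Lengths are in m, angles in rad, forces in N, time in s.
With the tool pointing down it reaches from about 0.425 to 0.825 m from the base axis. Payload 3.6 kg.
Tool frame: the origin (TCP) lies between the finger pads, 19 mm behind the fingertips; this is the grasp point; z points along the fingers, y is the line along which they close (so a half turn about z gives the same grasp; the last joint's range is limited). The gripper opens to 85 mm and grips with 20 to 120 N. Pads are 22 mm wide; open, the fingers measure 114 mm over their backs; the gripper's body (76 mm by 85 mm) begins 54 mm behind the grasp point. The pads swing forward as they close: fully open they stand 13 mm farther back than shut.
Start: joints at [1.294, 0.615, -0.013, 1.423, 0.008, 1.103, -0.04], TCP at [0.161, -0.63, 0.25] pointing down, gripper open.
Joint ranges: [-3.12, 3.12], [-0.3, 2.06], [-1.34, 1.32], [0.26, 2.42], [-1.36, 4.5], [0.01, 1.98], [-2.84, 2.84]. Speed limits (rad/s): [2.79, 2.79, 3.14, 3.14, 3.14, 3.14, 3.14].

## Interface

Orientations are given as a unit quaternion [x, y, z, w].
In Python, from cell import ctrl, capture, look_for, trace gives the robot as it stands. The module is installed in compiled form; this text tells all that it offers.
- The arm moves only by the shell command python3 -m inch 'ROWS' [FORCE]. ROWS is JSON, one flat list of numbers, 5 for each row, row after row: the finger opening in mm, from 0 to 85.4, then the shift along the tool's x, y, z in mm, then the turn about the tool's z in rad. A call has 1 to 20 rows; each row is the pose to reach, as a shift and turn from the pose commanded when the call began, along the tool's axes at that moment; what a row does not reach only later rows make up. A row lasts 1/8 s, in which the tool goes at most 62.5 mm and 10.7 degrees, less where a joint would pass 70% of its speed; a pose out of reach is approached as far as the arm can. A call with a gripper value outside its range is refused whole. The fingers move at their own pace and stop on an object; FORCE is the grip in N (left out, the last holds). Time passes only in rows, so rows that repeat a pose let the fingers close. It gives the time, the measured TCP pose, the force, the opening and the grip force at its end, in the units of the state.
- ctrl.read_state(): the state, without advancing time (a new reading comes with each control period).
- capture(name): name is "side" or "top" or "wrist"; returns a dict with "img" (384x512x3 uint8, blue, green, red), "camera_matrix" (3x3 intrinsics, pixels), "k1" (the pictures are not rectified: a ray, as slopes to the right and down, at radius r is drawn at 1 + k1 r^2 times it, then the intrinsics apply), "rvec" (rotation vector, rad) and "tvec" (3), from world to camera coordinates, as OpenCV has them; the wrist camera has in their place "hand_eye" (4x4, takes a point from camera to tool coordinates, whose origin is the TCP and whose axes are the flange's). Camera axes: x right, y down, z forward; pixel columns grow to the right and rows downward; lengths in m; the calibration is good to about 2 mm. A picture is of the moment at which its call begins: read the wrist's pose just before it. There is no depth.
- ctrl.job_done(): hands the job in; it is judged then, once.
Trained networks look in a picture, given as the dict that the camera call returned (one of the last four; its "shot" number tells which), for a name from the list of things; names that differ only in an ending like _2 or _b are one class to them, and where a whole thing is asked for, a point or a joint stands for the part that bears it (a point fixed in the world has none). Each returns a list of dicts, best first, with "confidence" (0 to 1); they miss things now and then, are a little off and sometimes report something else, mostly with a low value. They report only what shows in the picture. A call takes as long as a camera call.
- look_for(picture, query): "centre" ([x, y, z] in m, in the coordinates of the camera as it stood for that picture, good to about 4 mm: the middle of the surface that is visible of it).
- trace(picture, query): "mask" (384x512 bool, what is visible of it).
The state is a dict: "time_s": time; "joints": joint angles; "qvel": joint speeds; "joint_torque": joint torques, N m; "eef_pos": TCP position; "tool_rot": TCP orientation; "force": force on the tool from outside, world axes, zero at the start; "torque": the same for the moment, N m; "finger_gap": finger opening in m; "gripper_force": force on a finger pad.
Only numpy, scipy, OpenCV 4.12 (cv2) and the standard library are available. Lean on these libraries where they do the work, as an engineer would, in place of code of your own. Each camera call takes 0.05 s, during which the arm holds its last target. There are 200 camera calls.

## Task

Press the desk bell gently to call the patient, then show which two medicines to take, and in which order: from above, point down at the tallest jar, with the fingertips a couple of centimetres over the middle of its cap, and stay there for a good two seconds; then lift away and point in the same way at the low, wide jar, and finish still pointing at it. Touch nothing but the bell, move nothing, and do not bring the fingertips down close over the caps of the other three jars.

Things in the scene. Friction and masses are not known exactly. Their poses are not given: they have to be found in the camera images.
- jar_tall: The tallest jar: blue screw-cap medicine jar with a paper label, 120 mm high with its cap, 50 mm body diameter, 44 mm cap diameter; stands upright and loose on the open ledger. Origin at the centre of its underside, z up
- jar_tall_cap (a point): centre of the top face of the cap of jar_tall, z up
- jar_wide: The low, wide jar, the widest of the five: blue screw-cap medicine jar with a paper label, 62 mm high with its cap, 74 mm body diameter, 68 mm cap diameter; stands upright and loose on the open ledger. Origin at the centre of its underside, z up
- jar_wide_cap (a point): centre of the top face of the cap of jar_wide, z up
- jar_mid_a: One of two like middle-sized jars, not to be pointed at: blue screw-cap medicine jar with a paper label, 80 mm high with its cap, 50 mm body diameter, 44 mm cap diameter; stands upright and loose on the open ledger. Origin at the centre of its underside, z up
- jar_mid_a_cap (a point): centre of the top face of the cap of jar_mid_a, z up
- jar_mid_b: The other middle-sized jar, not to be pointed at: blue screw-cap medicine jar with a paper label, 80 mm high with its cap, 50 mm body diameter, 44 mm cap diameter; stands upright and loose on the open ledger. Origin at the centre of its underside, z up
- jar_mid_b_cap (a point): centre of the top face of the cap of jar_mid_b, z up
- jar_small: The smallest jar, low and narrow, not to be pointed at: blue screw-cap medicine jar with a paper label, 60 mm high with its cap, 40 mm body diameter, 36 mm cap diameter; stands upright and loose on the open ledger. Origin at the centre of its underside, z up
- jar_small_cap (a point): centre of the top face of the cap of jar_small, z up
- bell: Desk call bell, fixed to the desk: steel dome 84 mm across on a black foot, with a push plunger on top. It stands to the left or right of the ledger. Origin at the centre of its underside on the desk
- bell_top (a point): Centre of the flat top of the bell's plunger, 66 mm above the desk when up; the plunger head is a steel disc 20 mm across whose underside stands 9 mm above the dome. Moves with the plunger
- bell_plunger (a joint): Travel of the bell plunger straight down: 0 m up, 0.006 m fully down; the bell rings at 0.004. It springs back; it starts to move at about 1 N and is fully down at about 4.5 N
- ledger: Open ledger lying flat on the desk (fixed), 250 mm (x) by 360 mm (y), pages 12 mm above the desk; origin at the centre of its underside. The five jars stand on it
- calculator: Black desk calculator 150 x 105 x 18 mm on the other side of the ledger from the bell, loose, to be left alone; origin at the centre of its underside
- stamp: Rubber stamp with wooden handle, 72 mm high, loose, beyond the ledger, to be left alone; origin at the centre of its underside
- carton: Medicine carton 70 x 130 x 42 mm, loose, beyond the ledger, to be left alone; origin at the centre of its underside
- pen: Pen 135 mm long, 11 mm high, loose, beyond the right-hand far corner of the ledger, to be left alone; origin at the centre of its underside

How it is judged:
On the way, in this order (a step that is already met when the one before it is completed fails the run):
1. the bell is rung (plunger down at least 4 mm) (value of joint bell_plunger above 0.004 m), for 0.05 s.
2. the tool points down at the tallest jar's cap for 1.8 s: TCP within 20 mm of the cap's centre sideways and 20 to 65 mm above it (horizontal distance between the grasp point and jar_tall_cap below 0.02 m and z of the grasp point in the frame of jar_tall_cap between 0.02 and 0.065 m and angle between the grasp point's own z axis and vertical above 2.35 rad), for 1.8 s.
At the end, for the whole second after the job is handed in: Tool pointing down (within 45 degrees) at the low, wide jar: TCP within 20 mm sideways of its cap's centre and 20 to 65 mm above it; bell plunger up; every jar upright within 6 mm of its start; calculator, stamp, carton and pen within 10 mm (horizontal distance between the grasp point and jar_wide_cap below 0.02 m and z of the grasp point in the frame of jar_wide_cap between 0.02 and 0.065 m and angle between the grasp point's own z axis and vertical above 2.35 rad and value of joint bell_plunger below 0.001 m and distance of each of jar_tall, jar_wide, jar_mid_a, jar_mid_b, jar_small from where it was at the start of the episode below 0.006 m and angle between each of jar_tall, jar_wide, jar_mid_a, jar_mid_b, jar_small's own z axis and vertical below 0.1 rad and distance of each of calculator, stamp, carton, pen from where it was at the start of the episode below 0.01 m); the robot touches nothing.
It fails at once if a jar is touched, moved by more than 6 mm or lifted (contact force between any of the fingers, the arm and jar_tall above 0.3 N or distance of any of jar_tall, jar_wide, jar_mid_a, jar_mid_b, jar_small from where it was at the start of the episode above 0.006 m or contact force between any of the fingers, the arm and jar_wide above 0.3 N or contact force between any of the fingers, the arm and jar_mid_a above 0.3 N or contact force between any of the fingers, the arm and jar_mid_b above 0.3 N or contact force between any of the fingers, the arm and jar_small above 0.3 N).
It fails at once if the calculator, stamp, carton or pen is moved by more than 10 mm or lifted (distance of any of calculator, stamp, carton, pen from where it was at the start of the episode above 0.01 m).
It fails at once if something other than the bell is touched: ledger, calculator, stamp, carton or pen (contact force between any of the fingers, the arm and calculator above 0.3 N or contact force between any of the fingers, the arm and stamp above 0.3 N or contact force between any of the fingers, the arm and carton above 0.3 N or contact force between any of the fingers, the arm and pen above 0.3 N or contact force between any of the fingers, the arm and ledger above 0.3 N).
It fails at once if another jar is pointed at: TCP within 20 mm sideways of its cap's centre and less than 50 mm above it ((horizontal distance between the grasp point and jar_mid_a_cap below 0.02 m and z of the grasp point in the frame of jar_mid_a_cap below 0.05 m) or (horizontal distance between the grasp point and jar_mid_b_cap below 0.02 m and z of the grasp point in the frame of jar_mid_b_cap below 0.05 m) or (horizontal distance between the grasp point and jar_small_cap below 0.02 m and z of the grasp point in the frame of jar_small_cap below 0.05 m)).
It fails at once if the bell is struck with more than 40 N (contact force between any of the fingers, the arm and bell above 40 N).
It also fails if it takes over 48 s, if anything falls off the work surface, if the arm or the gripper's body presses on something with over 40 N, if the wrist force passes 120 N, or if a joint passes its speed limit or range.

## Working session

There is one attempt and no reset: what is moved stays moved. The work goes in short steps, Python scripts to look and compute and a shell command to move; the robot and the scene stay as the last step left them, time stands still between calls to the robot, and variables do not carry over. Pictures are saved under pics/ and viewed, at most 10 in all, crops included, and the job is handed in when it is done.

```bash
mkdir -p pics; cat > h.py <<'E'
import numpy as np, cv2
from cell import ctrl, capture, look_for, trace
from scipy.spatial.transform import Rotation as R
def toworld(p,c):
    Rm=cv2.Rodrigues(np.array(p["rvec"],float))[0]
    return Rm.T@(np.array(c)-np.array(p["tvec"]).ravel())
E
python3 - <<'E'
from h import *
s=ctrl.read_state(); print(s["time_s"],s["eef_pos"],s["tool_rot"],s["finger_gap"])
print(R.from_quat(s["tool_rot"]).as_matrix().round(3))
for n in("top","side"):
    p=capture(n); cv2.imwrite(f"pics/{n}1.png",p["img"])
    for q in ["jar_tall","jar_wide","jar_mid_a","jar_small","bell","bell_top","calculator","stamp","carton","pen"]:
        print(n,q,[(toworld(p,d["centre"]).round(3).tolist(),round(d["confidence"],2)) for d in look_for(p,q)[:3]])
E
```

```text
0.0 [ 0.16114567 -0.62895553  0.24881867] [ 9.92141438e-01  1.25114578e-01 -1.70605766e-04 -1.29653639e-03] 0.08527418094494608
[[ 0.969  0.248 -0.001]
 [ 0.248 -0.969  0.003]
 [-0.    -0.003 -1.   ]]
top jar_tall [([0.515, -0.363, 0.067], 0.63), ([0.51, 0.117, 0.126], 0.62)]
top jar_wide [([0.508, 0.003, 0.075], 0.64), ([0.509, -0.106, 0.088], 0.61)]
top jar_mid_a [([0.617, -0.057, 0.089], 0.65), ([0.512, -0.108, 0.096], 0.53)]
top jar_small [([0.51, -0.108, 0.095], 0.51), ([0.631, 0.071, 0.07], 0.48)]
top bell [([0.513, 0.12, 0.129], 0.71), ([0.515, -0.356, 0.037], 0.65)]
top bell_top []
top calculator [([0.487, 0.348, 0.017], 0.83)]
top stamp [([0.769, 0.112, 0.016], 0.77)]
top carton [([0.785, -0.108, 0.04], 0.76)]
top pen [([0.732, -0.305, 0.008], 0.66), ([0.516, -0.363, 0.064], 0.15)]
side jar_tall [([0.513, 0.148, 0.087], 0.56)]
side jar_wide [([0.496, 0.024, 0.073], 0.87), ([0.636, 0.093, 0.053], 0.45)]
side jar_mid_a [([0.62, -0.038, 0.066], 0.63), ([0.515, -0.089, 0.07], 0.55)]
side jar_small [([0.635, 0.092, 0.053], 0.57), ([0.734, -0.3, 0.007], 0.52), ([0.481, 0.365, 0.017], 0.41)]
side bell [([0.519, -0.334, 0.029], 0.77)]
side bell_top []
side calculator [([0.482, 0.365, 0.02], 0.74)]
side stamp [([0.77, 0.125, 0.015], 0.8), ([0.618, -0.04, 0.066], 0.56)]
side carton [([0.783, -0.078, 0.041], 0.85)]
side pen []
```

View pics/top1.png

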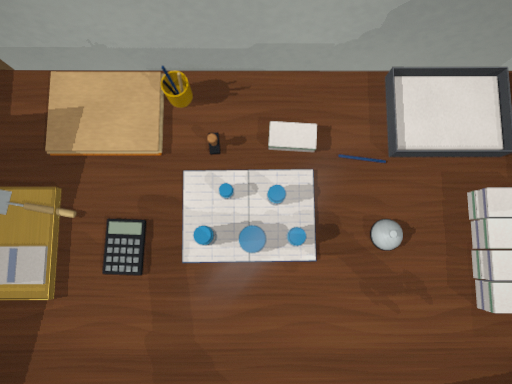

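View pics/side1.png

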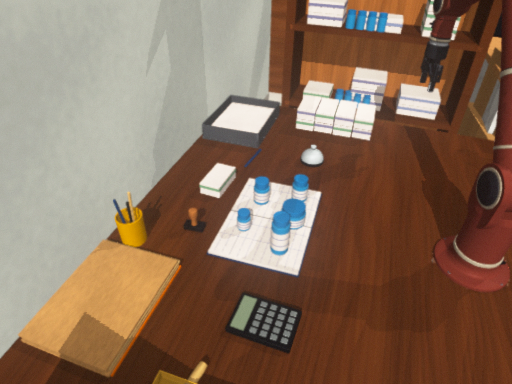

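The top view shows the tall jar's cap at about (204,235), the wide cap at (253,239), the mid jars at (277,194) and (297,236), the small jar at (226,190) and the bell at (387,235). The side view confirms which jars are tall and wide. Next I'll refine these positions by intersecting rays with the cap planes.

```bash
cat >> h.py <<'E'
def ray_plane(p,uv,z):
    K=np.array(p["camera_matrix"]); d=np.array([p["k1"],0,0,0,0],float)
    n=cv2.undistortPoints(np.array([[uv]],float),K,d).ravel()
    Rm=cv2.Rodrigues(np.array(p["rvec"],float))[0]
    o=-Rm.T@np.array(p["tvec"]).ravel(); r=Rm.T@np.array([*n,1]); return o+r*(z-o[2])/r[2]
E
python3 - <<'E'
from h import *
p=capture("top"); im=p["img"]
hsv=cv2.cvtColor(im,cv2.COLOR_BGR2HSV)
m=cv2.inRange(hsv,(95,140,90),(125,255,255))
m[:165]=0;m[265:]=0;m[:,:180]=0;m[:,320:]=0
n,l,st,c=cv2.connectedComponentsWithStats(m)
for i in range(1,n):
    if st[i,4]>40:
        bx=st[i]; uv=(bx[0]+bx[2]/2-.5,bx[1]+bx[3]/2-.5)
        print(st[i],c[i].round(1),[(z,ray_plane(p,uv,z)[:2].round(3).tolist()) for z in(.132,.074,.092)])
print("belltop", ray_plane(p,(393,234),.066), ray_plane(p,(387,235),.02))
cr=np.hstack([cv2.resize(im[215:255,365:410],None,fx=9,fy=9,interpolation=cv2.INTER_CUBIC)])
cv2.imwrite("pics/bell1.png",cr)
s=ctrl.read_state(); Rm=R.from_quat(s["tool_rot"]).as_matrix()
print("shift to above bell mm",(Rm.T@(np.array([.46,-.36,.25])-s["eef_pos"])*1000).round())
w=capture("wrist"); print(np.array(w["hand_eye"]).round(3))
E
```

```text
[219 183  14  14 149] [225.7 189.9] [(0.132, [0.625, 0.069]), (0.074, [0.634, 0.073]), (0.092, [0.631, 0.072])]
[268 185  17  18 229] [275.9 193.3] [(0.132, [0.615, -0.056]), (0.074, [0.623, -0.059]), (0.092, [0.621, -0.058])]
[194 226  19  19 280] [203.2 234.7] [(0.132, [0.514, 0.122]), (0.074, [0.516, 0.13]), (0.092, [0.515, 0.128])]
[239 226  17  18 112] [245.3 232.7] [(0.132, [0.515, 0.015]), (0.074, [0.517, 0.017]), (0.092, [0.516, 0.016])]
[288 228  18  17 230] [296.6 236.1] [(0.132, [0.511, -0.105]), (0.074, [0.513, -0.111]), (0.092, [0.512, -0.109])]
belltop [ 0.51747378 -0.36329332  0.066     ] [ 0.51649857 -0.36249847  0.02      ]
shift to above bell mm [ 356. -187.    0.]
[[ 0.    -0.961 -0.275  0.07 ]
 [ 1.     0.    -0.    -0.001]
 [ 0.001 -0.275  0.961 -0.123]
 [ 0.     0.     0.     1.   ]]
```

View pics/bell1.png

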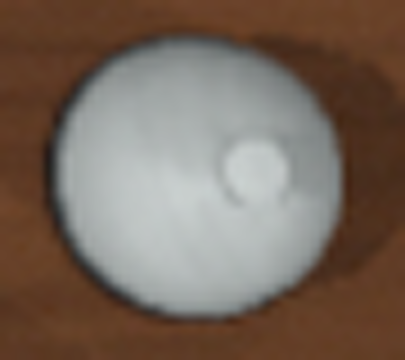

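The plunger shows at crop pixel (257,170), which is image (393.1,233.4) and about (0.519,-0.363) in world coordinates. I'll move above the bell with the fingers closing.

```bash
python3 -m inch '[0,20,-8,0,0, 0,62,-25,0,0, 0,104,-43,0,0, 0,147,-60,0,0, 0,190,-78,0,0, 0,233,-95,0,0, 0,276,-113,0,0, 0,319,-130,0,0, 0,360,-147,0,0, 0,392,-160,0,0, 0,409,-167,0,0, 0,413,-169,0,0, 0,413,-169,0,0, 0,413,-169,0,0]' 20
python3 - <<'E'
from h import *
s=ctrl.read_state(); w=capture("wrist"); cv2.imwrite("pics/w1.png",w["img"])
Rm=R.from_quat(s["tool_rot"]).as_matrix(); H=np.array(w["hand_eye"])
print(s["time_s"],s["eef_pos"],s["finger_gap"],s["force"])
for b in look_for(w,"bell")[:2]: print(b["confidence"],(Rm@(H@[*b["centre"],1])[:3]+s["eef_pos"]).round(4))
# where would world bell top appear
c=np.linalg.inv(H)@[*(Rm.T@(np.array([.519,-.363,.066])-s["eef_pos"])),1]
print(cv2.projectPoints(c[:3].reshape(1,3),np.zeros(3),np.zeros(3),np.array(w["camera_matrix"]),np.array([w["k1"],0,0,0,0.]))[0])
E
```

```text
time_s: 2.95
eef_pos: [0.5179, -0.3651, 0.2501]
tool_rot: [0.992, 0.124, -0.001, 0.0]
force: [0.2, 0.2, -0.2]
finger_gap: 0.0004
gripper_force: 0.0
2.95 [ 0.51791622 -0.36510615  0.25012968] 0.0003886141256647519 [ 0.23577533  0.2132306  -0.21571101]
0.65 [ 0.5309 -0.3574  0.0408]
[[[250.54991026 178.92371537]]]
```

View pics/w1.png

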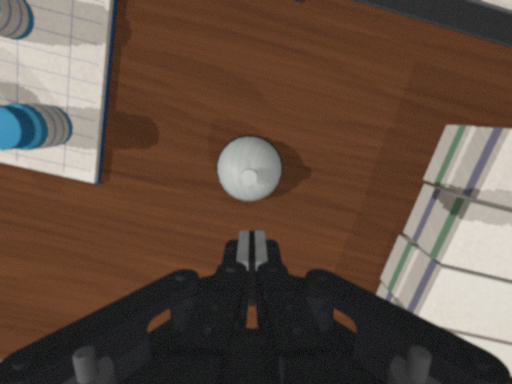

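The wrist view shows the plunger at (250,177), against a prediction of (250.5,179), so the estimate holds. I'll descend to just above it.

```bash
python3 -m inch '[0,2,-2,15,0, 0,2,-2,50,0, 0,2,-2,90,0, 0,2,-2,125,0, 0,2,-2,148,0, 0,2,-2,156,0, 0,2,-2,160,0, 0,2,-2,162,0, 0,2,-2,163,0, 0,2,-2,164,0, 0,2,-2,165,0, 0,2,-2,166,0]'
```

```text
time_s: 4.55
eef_pos: [0.521, -0.3611, 0.0842]
tool_rot: [0.992, 0.125, 0.0, 0.0]
force: [-0.2, 0.4, 1.6]
finger_gap: -0.0001
gripper_force: 0.6
```

```bash
python3 -m inch '[0,0,0,1,0, 0,0,0,2,0, 0,0,0,3,0, 0,0,0,4,0, 0,0,0,5,0, 0,0,0,5,0, 0,0,0,5,0]'
```

```text
time_s: 5.42
eef_pos: [0.521, -0.361, 0.0792]
tool_rot: [0.992, 0.125, 0.0, 0.0]
force: [-0.2, -0.1, 2.8]
finger_gap: -0.0001
gripper_force: 2.1
```

```bash
python3 -m inch '[0,0,0,0.7,0, 0,0,0,1.4,0, 0,0,0,2,0, 0,0,0,2.5,0, 0,0,0,2.5,0]'
```

```text
time_s: 6.05
eef_pos: [0.5211, -0.361, 0.0786]
tool_rot: [0.992, 0.125, 0.0, 0.0]
force: [-3.4, 2.2, 13.5]
finger_gap: -0.0
gripper_force: 7.0
```

The plunger hit its stop at 13.5 N, so the bell has rung. I'll lift and cross to above the tall jar.

```bash
python3 -m inch '[0,0,0,-10,0, 0,0,0,-45,0, 0,0,0,-90,0, 0,0,0,-135,0, 0,0,0,-164,0, 0,4,-17,-171,0, 0,14,-57,-171,0, 0,24,-98,-171,0, 0,34,-140,-171,0, 0,44,-182,-171,0, 0,54,-224,-171,0, 0,64,-266,-171,0, 0,74,-308,-171,0, 0,84,-350,-171,0, 0,94,-392,-171,0, 0,103,-430,-171,0, 0,109,-455,-171,0, 0,113,-470,-171,0, 0,113,-470,-171,0, 0,113,-470,-171,0]'
python3 - <<'E'
from h import *
s=ctrl.read_state(); w=capture("wrist"); im=w["img"].copy()
Rm=R.from_quat(s["tool_rot"]).as_matrix(); H=np.array(w["hand_eye"])
print(s["time_s"],s["eef_pos"],s["force"],s["joints"])
for P in([.514,.122,.132],[.507,.002,.074],[.633,.073,.072]):
    c=np.linalg.inv(H)@[*(Rm.T@(np.array(P)-s["eef_pos"])),1]
    u=cv2.projectPoints(c[:3].reshape(1,3),np.zeros(3),np.zeros(3),np.array(w["camera_matrix"]),np.array([w["k1"],0,0,0,0.]))[0].ravel(); print(P,u)
    if abs(u).max()<2000: cv2.drawMarker(im,tuple(int(round(x)) for x in u),(0,0,255),0,14,1)
cv2.imwrite("pics/w2.png",im)
E
```

```text
time_s: 8.55
eef_pos: [0.5135, 0.1208, 0.2471]
tool_rot: [0.992, 0.124, -0.001, 0.001]
force: [-0.5, -0.7, -0.3]
finger_gap: -0.0
gripper_force: 0.0
8.55 [0.51350632 0.12082534 0.24711546] [-0.51160156 -0.66621612 -0.25215818] [-0.20606717  0.43004598 -0.09712238  1.77875603  0.05144726  0.93645482
 -1.64687988]
[0.514, 0.122, 0.132] [251.12573365 196.71815076]
[0.507, 0.002, 0.074] [352.9310327  213.29868488]
[0.633, 0.073, 0.072] [328.41487129  80.0845532 ]
```

View pics/w2.png

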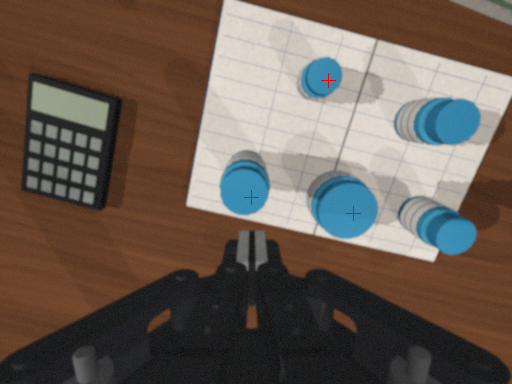

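Wrist view: the tall cap is at (244,190), the wide cap at (345,207) and the small cap at (323,76). They sit about 6 mm off the marks, all in the same direction, so the arm may not have settled. I'll measure again once it is still.

```bash
python3 -m inch '[0,0,0,0,0, 0,0,0,0,0]'
python3 - <<'E'
from h import *
s=ctrl.read_state(); w=capture("wrist"); im=w["img"]
Rm=R.from_quat(s["tool_rot"]).as_matrix(); H=np.array(w["hand_eye"]); K=np.array(w["camera_matrix"])
print(s["eef_pos"],abs(s["qvel"]).max())
gray=cv2.GaussianBlur(cv2.inRange(cv2.cvtColor(im,cv2.COLOR_BGR2HSV),(95,140,150),(125,255,255)),(5,5),1)
C=cv2.HoughCircles(gray,cv2.HOUGH_GRADIENT,1,30,param1=100,param2=8,minRadius=15,maxRadius=40)
for u,v,r in C[0]:
    if v>260: continue
    n=cv2.undistortPoints(np.array([[[u,v]]],float),K,np.array([w["k1"],0,0,0,0.])).ravel()
    d=Rm@H[:3,:3]@[*n,1]; o=Rm@H[:3,3]+s["eef_pos"]
    print((u,v,r),[(o+d*(z-o[2])/d[2]).round(4)[:2].tolist() for z in(.132,.074)])
E
```

```text
time_s: 8.85
eef_pos: [0.5138, 0.1216, 0.2476]
tool_rot: [0.992, 0.124, 0.0, 0.0]
force: [-0.1, -0.8, 0.0]
finger_gap: 0.0002
gripper_force: 0.0
[0.51382133 0.12163048 0.24761785] 0.005320586706523575
(np.float32(346.5), np.float32(206.5), np.float32(30.5)) [[0.5266, 0.0374], [0.5133, 0.0126]]
(np.float32(246.5), np.float32(191.5), np.float32(21.3)) [[0.518, 0.1281], [0.5025, 0.1253]]
(np.float32(454.5), np.float32(119.5), np.float32(23.5)) [[0.62, -0.0233], [0.6295, -0.0629]]
(np.float32(323.5), np.float32(78.5), np.float32(18.5)) [[0.6233, 0.0913], [0.6335, 0.0796]]
(np.float32(450.5), np.float32(235.5), np.float32(24.8)) [[0.5237, -0.0655], [0.5097, -0.1155]]
```

Top and wrist agree to about 6 mm, well inside the 20 mm tolerance, so I'll use the mean: tall (0.516,0.125), wide (0.510,0.006). I'll descend over the tall cap to TCP z of about 0.176 and hold.

```bash
python3 -m inch '[0,3,-3,10,0, 0,3,-3,30,0, 0,3,-3,50,0, 0,3,-3,65,0, 0,3,-3,71,0, 0,3,-3,72,0, 0,3,-3,72,0, 0,3,-3,72,0, 0,3,-3,72,0, 0,3,-3,72,0, 0,3,-3,72,0, 0,3,-3,72,0, 0,3,-3,72,0, 0,3,-3,72,0, 0,3,-3,72,0, 0,3,-3,72,0, 0,3,-3,72,0, 0,3,-3,72,0, 0,3,-3,72,0, 0,3,-3,72,0]'
python3 - <<'E'
from h import *
p=capture("side"); w=capture("wrist")
a=cv2.resize(p["img"][150:290,200:350],None,fx=2.7,fy=2.7); b=w["img"]
b=cv2.resize(b,(400,378)); a=cv2.resize(a,(400,378)); cv2.imwrite("pics/t.png",np.hstack([a,b]))
E
```

```text
time_s: 11.4
eef_pos: [0.5159, 0.126, 0.1756]
tool_rot: [0.992, 0.125, 0.0, -0.0]
force: [1.3, 1.1, 0.0]
finger_gap: -0.0002
gripper_force: 0.0
```

View pics/t.png

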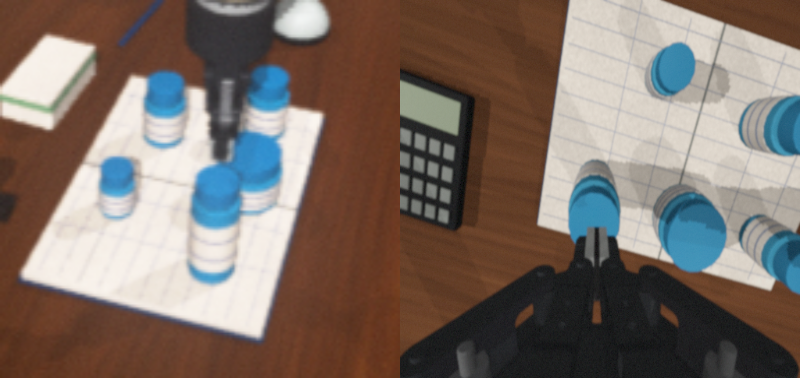

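The left half (side) shows the fingertips directly over the tall jar's cap at (218,158), with a clear gap. The right half (wrist) shows them centred on the cap at (595,235). I'll hold a little longer, then lift and go to the wide jar.

```bash
python3 -m inch '[0,0,0,0,0, 0,0,0,0,0, 0,0,0,0,0, 0,0,0,0,0, 0,0,0,0,0, 0,0,0,-10,0, 0,0,0,-40,0, 0,0,0,-65,0, 0,-3,10,-70,0, 0,-12,38,-70,0, 0,-24,76,-70,0, 0,-32,104,-70,0, 0,-36,115,-65,0, 0,-36,115,-45,0, 0,-36,115,-15,0, 0,-36,115,20,0, 0,-36,115,45,0, 0,-36,115,56,0, 0,-36,115,57,0, 0,-36,115,57,0]'
python3 -m inch '[0,0,0,0,0, 0,0,0,0,0, 0,0,0,0,0, 0,0,0,0,0]'
python3 - <<'E'
from h import *
p=capture("side"); w=capture("wrist")
a=cv2.resize(p["img"][150:290,200:350],(400,378)); b=cv2.resize(w["img"],(400,378)); cv2.imwrite("pics/e.png",np.hstack([a,b]))
E
```

```text
time_s: 14.0
eef_pos: [0.5101, 0.0059, 0.1192]
tool_rot: [0.992, 0.125, 0.001, -0.0]
force: [0.4, 0.4, -0.4]
finger_gap: 0.0002
gripper_force: 0.0
time_s: 14.5
eef_pos: [0.5096, 0.0057, 0.1187]
tool_rot: [0.992, 0.125, 0.0, -0.0]
force: [0.5, 0.6, 0.6]
finger_gap: -0.0
gripper_force: 0.0
```

View pics/e.png

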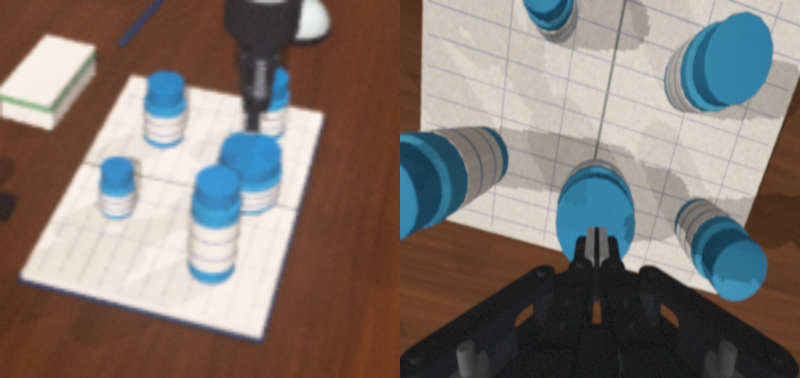

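The side half shows the fingertips at (253,130), above the wide cap with a gap. The wrist half shows them centred on it at (596,235), and no jar has moved. Handing in.

```bash
python3 -c "from cell import ctrl; print(ctrl.job_done())"
```

```text
the job is handed in; nothing more can be done
None
```

The job is handed in (no verdict came back): the bell was pressed fully down at about 13.5 N, I pointed at the tall jar for over two seconds, and the arm finished pointing at the wide jar, with the jars looking unmoved in the last pictures.

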